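# Eject the slicer's blade cassette and stop it with the other finger

### The arm

A 6-joint arm with a two-finger parallel gripper is mounted at the origin on the work surface. World frame = base frame: x ahead of the robot, y to its left, z up, the work surface at z = 0. Lengths are in m, angles in rad, forces in N, time in s.
With the tool pointing down it reaches from about 0.35 to 0.775 m from the base axis. Payload 7.3 kg.
Tool frame: the origin (TCP) lies midway between the tips of the shut fingers; the grasp point (between the pads) lies robot.grasp_offset behind it (robot.grasp_offset is the distance from the TCP to the grasp point, in m); z points along the fingers, x is the direction in which the jaws open and shut, and the axes are right-handed (so a half turn about z gives the same grasp; the last joint's range is limited). The gripper opens to 92 mm and grips with 3 to 60 N. Pads are 19 mm wide; open, the fingers measure 130 mm over their backs; the gripper's body (75 mm by 190 mm) begins 47 mm behind the grasp point.
Start: joints at [0.974, 0.342, 1.524, -0, 1.275, -0.146], TCP at [0.229, 0.473, 0.206] pointing down, gripper open.
Joint ranges: [-2.53, 2.53], [-0.77, 2.02], [0.04, 2.7], [-1, 4.14], [0.28, 2.66], [-3.11, 3.11]. Speed limits (rad/s): [2.57, 2.57, 3.14, 3.14, 3.14, 3.14].

### API

Orientations are given as [roll, pitch, yaw] about the fixed x, y, z axes, in that order (R = Rz(yaw) Ry(pitch) Rx(roll)).
In Python, from cell import robot gives the robot as it stands. The module is installed in compiled form; this text tells all that it offers.
- The arm moves only by the tool move_arm, never from a script. Its argument "increments" is a list of rows, each a list of 7 numbers: the finger opening in mm, from 0 to 91.8, then the shift along the tool's x, y, z in mm, then the turn, a rotation vector about the tool's x, y, z in rad. A call has 1 to 12 rows; each row shifts and turns the pose as measured when the row begins, along the tool's axes as they then stand; what a row does not reach is not made up. A row lasts 1/8 s, in which the tool goes at most 62.5 mm and 10.7 degrees, less where a joint would pass 70% of its speed; a pose out of reach is approached as far as the arm can. A call is refused whole if a number of a shift passes 62.5 or a number of a turn 0.188, either way. A call with a gripper value outside its range is refused whole. The fingers move at their own pace and stop on an object; "newtons" is the grip in N (left out, the last holds). Time passes only in rows, so rows that do not move let the fingers close. It gives the time, the measured TCP pose, the force and the opening at its end, in the units of the state.
- robot.observe(): the state, without advancing time (a new reading comes with each control period).
- robot.read_camera(name): name is "scene" or "side" or "wrist"; returns a dict with "img" (420x560x3 uint8, red, green, blue), "fx", "fy", "cx", "cy" (pixels), "T" (4x4, takes a point from camera to world coordinates). Camera axes: x right, y down, z forward; pixel columns grow to the right and rows downward; lengths in m; the calibration is good to about 2 mm. A picture is of the moment at which its call begins. There is no depth.
- robot.hand_in(): hands the job in, once; it reports no verdict.
Trained networks look in the newest picture that a camera, given by its name, has taken for a name from the list of things; names that differ only in an ending like _2 or _b are one class to them, and where a whole thing is asked for, a point or a joint stands for the part that bears it (a point fixed in the world has none). Each returns a list of dicts, best first, with "conf" (0 to 1); they miss things now and then, are a little off and sometimes report something else, mostly with a low value. They report only what shows in the picture. A call takes as long as a camera call. They do not tell look-alikes from the thing itself.
- robot.look_for(thing, camera): "rect" ([left, top, width, height] in pixels, round what is visible of it).
The state is a dict: "time": time; "qpos": joint angles; "qvel": joint speeds; "joint_efforts": joint torques, N m; "tool_pos": TCP position; "tool_rot": TCP orientation; "contact_force": force on the tool from outside, world axes, zero at the start; "torque": the same for the moment, N m; "opening": finger opening in m.
Only numpy, scipy, OpenCV 4.12 (cv2) and the standard library are available. Lean on these libraries where they do the work, as an engineer would, in place of code of your own. Each camera call takes 0.05 s, during which the arm holds its last target.

### The job

Take the V-blade cassette out of its seat in the vegetable slicer: press the eject button beside the rail with one fingertip and, as the cassette pops out and starts to slide down the rails, stop it with the other finger before it slides away. Do not grip or lift it, and leave everything else on the board where it is. Finish while still holding the cassette there, popped out of its seat, with the finger in its way and the hand at rest.

Things in the scene. Friction and masses are not known exactly. Their poses are not given: they have to be found in the camera images.
- slide: sloping deck of the vegetable slicer (fixed steel frame 128 mm wide, 405 mm long, on a wire leg). Origin: midway between its side rails, on their running surface, at the seated cassette's underside centre, 75 mm above the board. x: straight downhill, 18 degrees below level; y: level, to the left looking downhill; z: square to the deck. Rails: y = +-52 to +-64 mm, tops at z = 20 mm.
- lane (a point): point in the middle of the open lane between the rails, level with the button: x = 76, y = 0, z = 0 mm in the slide's frame. From the cassette's leading edge (x = 40) to x = 165 mm the lane holds nothing but a 19 mm wide ledge along each rail, so a finger can reach down 30 mm below this point. Uphill of x = -46 mm lie the feed plate and, to x = -223 mm, the loop handle.
- cassette: V-blade cassette, grey plastic and steel, 80 mm (x) by 100 mm (y) by 14 mm, 150 to 310 g, slippery, loose in the rails. Origin: centre of its underside, at the slide's origin when seated, with the same axes; leading edge 40 mm along x. Once unlatched a spring kicks it 16 mm downhill and it slides on by its own weight, off the rails in under a second unless a finger stands in its way.
- button_top (a point): centre of the top of the eject button, a ribbed black thumb pad 32 mm (along the slope) by 24 mm, outside the right-hand rail (looking downhill), facing up square to the deck, 14 mm lower than the rail's top, 7 mm clear of the rail. Moves with the button; at rest x = 76, y = -83, z = 6 mm in the slide's frame, so 36 mm downhill of the seated cassette's leading edge.
- button (a joint): how far the eject button is pressed, square to the deck (straight down works), m: 0 at rest, 0.008 fully down, a rigid stop. Spring 2 N to start, 5.2 N fully down; the latch lets go at about 0.004. It springs back when let go; the latch cannot catch the cassette again once that has moved 16 mm.
- spare_cassette: second cassette of the same size (80 x 100 x 14 mm) with a comb of small teeth, lying flat on the board; bystander, origin at the centre of its underside
- food_holder: black food holder of the slicer, 105 x 85 mm plate with a round knob on top, 67 mm high, standing on the board; bystander, origin under its centre
- mushroom0: dark mushroom cap, 48 mm across, stem up, 32 mm high; bystander, origin under its centre
- mushroom1: smaller dark mushroom cap, 38 mm across, stem up, 32 mm high; bystander, origin under its centre
- potato: peeled yellow potato half, 72 mm across, 43 mm high; bystander, origin under its centre
- knife: chef's knife lying flat, 325 mm long along its x axis, black handle; bystander, origin near the bolster
- leeks: three trimmed young leek stalks lying side by side, 150 mm long; bystander, origin under the middle
There are look-alikes about, which are no part of the job. Leave any black or yellow look-alike of the cassette alone.

How it is judged:
On the way, in this order (a step that is already met when the one before it is completed fails the run):
1. the eject button is pressed (value of joint button above 0.003 m and contact force between the fingers and button above 0.3 N).
2. the cassette has popped out and is stopped by a finger on the rails (x of cassette in the frame of slide between 0.01 and 0.08 m and contact force between the fingers and cassette between 0.1 and 10 N and linear speed of cassette below 0.02 m/s), for 0.2 s.
At the end, for the whole second after the job is handed in: The cassette lies on the rails 10 to 80 mm downhill of its seat, at rest (under 20 mm/s), not lifted (within 6 mm of the rails), and bears lightly on a finger, not gripped (0.1 to 10 N), which still stops it (all of step 2 and z of cassette in the frame of slide between -0.006 and 0.006 m); the arm keeps its last pose, push and grip.
It fails at once if the cassette slid away (more than 95 mm from its seat) (x of cassette in the frame of slide above 0.095 m).
It fails at once if the cassette was lifted off the rails (z of cassette in the frame of slide above 0.015 m).
It fails at once if something else on the board was moved (20 mm) (distance of any of spare_cassette, food_holder, mushroom0, mushroom1, potato, knife, leeks from where it was at the start of the episode above 0.02 m).
It also fails if it takes over 32 s, if anything falls off the work surface, if the arm or the gripper's body presses on something with over 40 N, if the wrist force passes 120 N, or if a joint passes its speed limit or range.

## Working session

There is one attempt and no reset: what is moved stays moved. The work goes in short steps, Python scripts to look and compute and a tool call to move; the robot and the scene stay as the last step left them, time stands still between calls to the robot, and variables do not carry over. Pictures are saved under pics/ and viewed, and the job is handed in when it is done.

Besides the shell and the picture viewer there is one more tool, called after "Call:" by a JSON object that holds its "name" and its "arguments". move_arm: Moves the arm, as the interface text tells. Its arguments: {"type":"object","properties":{"increments":{"type":"array"},"newtons":{"type":"number"}},"required":["increments"]}

```bash
mkdir -p pics; ls; python3 - <<'E'
from cell import robot
import cv2,numpy as np
for c in ["scene","side","wrist"]:
    r=robot.read_camera(c); cv2.imwrite(f"pics/{c}0.png",r["img"][:,:,::-1]); print(c,r["fx"],r["fy"],r["cx"],r["cy"]);print(np.round(r["T"],4).tolist())
    for t in ["slide","cassette","button_top","food_holder","spare_cassette"]:
        print(t,[(np.round(d["rect"]).tolist(),round(d["conf"],2)) for d in robot.look_for(t,c)])
s=robot.observe();print(s,robot.grasp_offset)
E
```

```text
pics
scene 503.373954099225 503.373954099225 273.3590161154833 207.17854429838204
[[-0.8895, 0.2486, -0.3833, 0.9516], [0.4569, 0.4726, -0.7536, 0.9418], [-0.0062, -0.8455, -0.534, 0.76], [0.0, 0.0, 0.0, 1.0]]
slide [([198.0, 168.0, 163.0, 103.0], 0.76), ([189.0, 206.0, 24.0, 16.0], 0.47)]
cassette [([300.0, 149.0, 33.0, 21.0], 0.6), ([255.0, 202.0, 37.0, 27.0], 0.57), ([163.0, 166.0, 35.0, 19.0], 0.56), ([162.0, 206.0, 11.0, 10.0], 0.2)]
button_top []
food_holder [([274.0, 288.0, 66.0, 54.0], 0.57), ([367.0, 256.0, 34.0, 28.0], 0.17)]
spare_cassette [([210.0, 188.0, 34.0, 18.0], 0.59)]
side 396.04679435151303 396.04679435151303 275.6530094887669 206.42101847843236
[[0.9959, -0.0613, 0.0664, 0.3917], [-0.0881, -0.4949, 0.8645, -0.8462], [-0.0201, -0.8668, -0.4982, 0.5969], [0.0, 0.0, 0.0, 1.0]]
slide [([198.0, 172.0, 163.0, 68.0], 0.66)]
cassette [([345.0, 355.0, 62.0, 54.0], 0.82), ([273.0, 189.0, 35.0, 20.0], 0.72), ([106.0, 320.0, 69.0, 54.0], 0.67)]
button_top []
food_holder [([280.0, 162.0, 34.0, 28.0], 0.67)]
spare_cassette [([294.0, 270.0, 39.0, 37.0], 0.81)]
wrist 302.8677923
[... 223 characters left out ...]
food_holder []
spare_cassette []
{'time': 0.9, 'qpos': array([ 9.73972975e-01,  3.41993052e-01,  1.52409911e+00, -1.94880592e-06,
        1.27539376e+00, -1.46030781e-01]), 'qvel': array([ 0.00230539,  0.00012618, -0.00168845,  0.00058216,  0.0010618 ,
       -0.00012208]), 'joint_efforts': array([ 6.20282553e-04, -4.31115067e+01, -2.44479489e+01,  7.17358687e-02,
        4.83343075e-02,  6.20690707e-05]), 'tool_pos': array([0.22873986, 0.4725755 , 0.20634443]), 'tool_rot': array([ 3.14157528e+00, -1.05319265e-04,  1.12000432e+00]), 'contact_force': array([-0.00290353, -0.61189041, -0.0976137 ]), 'torque': array([ 0.01743674,  0.02705051, -0.03180478]), 'opening': 0.09191529172566755} 0.0188
```

View pics/scene0.png

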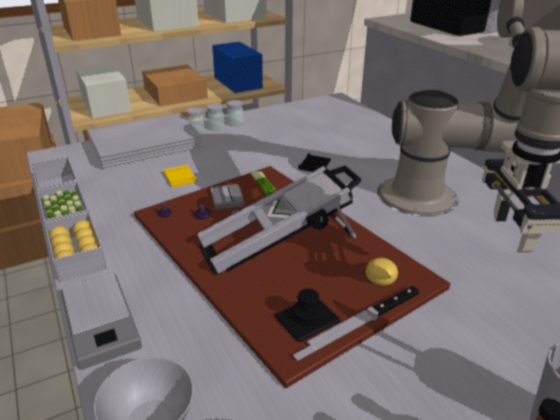

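View pics/side0.png

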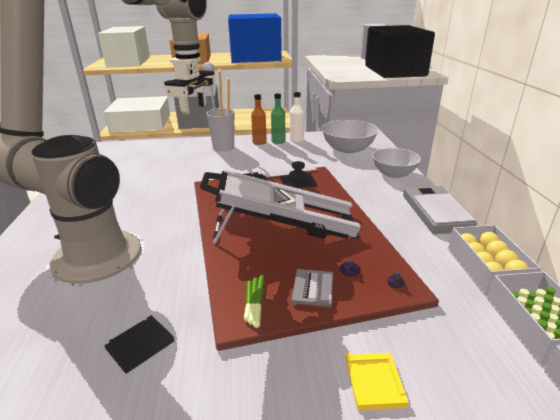

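```bash
python3 - <<'E'
import cv2
a=cv2.imread("pics/scene0.png")[150:285,150:400]; cv2.imwrite("pics/sc_c.png",cv2.resize(a,None,fx=3.2,fy=3.2,interpolation=cv2.INTER_CUBIC))
a=cv2.imread("pics/side0.png")[150:260,180:380]; cv2.imwrite("pics/si_c.png",cv2.resize(a,None,fx=4,fy=4,interpolation=cv2.INTER_CUBIC))
E
```

```text
(no output)
```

View pics/sc_c.png

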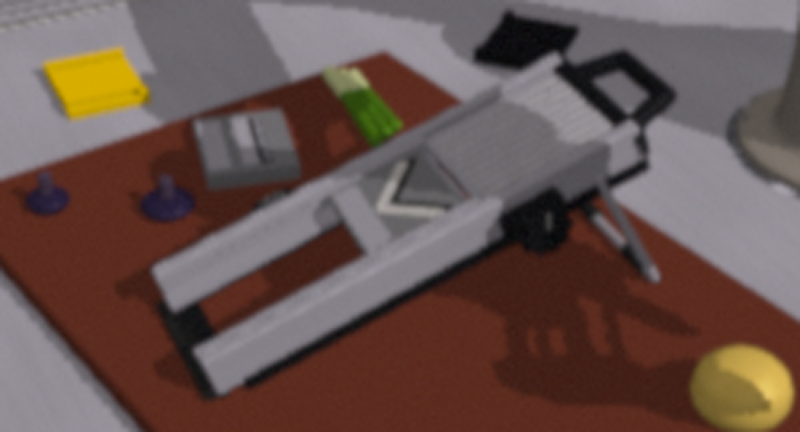

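View pics/si_c.png

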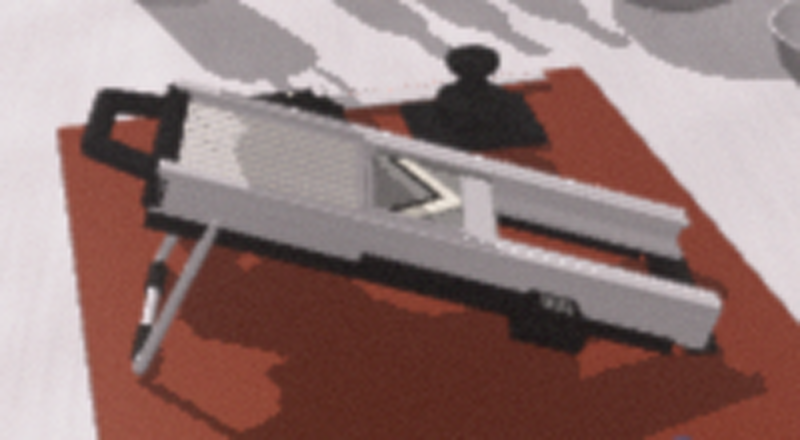

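```bash
cat > h.py <<'E'
import numpy as np, cv2
from scipy.optimize import least_squares
from scipy.spatial.transform import Rotation as R
S=np.radians(18)
CAM={"scene":(503.374,273.359,207.1785,np.array([[-0.8895,0.2486,-0.3833,0.9516],[0.4569,0.4726,-0.7536,0.9418],[-0.0062,-0.8455,-0.534,0.76],[0,0,0,1]])),
"side":(396.0468,275.653,206.421,np.array([[0.9959,-0.0613,0.0664,0.3917],[-0.0881,-0.4949,0.8645,-0.8462],[-0.0201,-0.8668,-0.4982,0.5969],[0,0,0,1]]))}
def proj(cam,P):
    f,cx,cy,T=CAM[cam]; P=np.atleast_2d(P); p=(P-T[:3,3])@T[:3,:3]
    return np.c_[f*p[:,0]/p[:,2]+cx,f*p[:,1]/p[:,2]+cy]
def RS(yaw): return R.from_euler('z',yaw).as_matrix()@R.from_euler('y',S).as_matrix()
def w(par,P): return np.atleast_2d(P)/1000@RS(par[3]).T+par[:3]
def cr(pts,s,ox,oy): return (np.array(pts,float)+.5)/s-.5+[ox,oy]
E
cat > fit0.py <<'E'
from h import *
side=lambda *p:cr(p,4,180,150); sc=lambda *p:cr(p,3.2,150,150)
pts=[("side",[76,-83,6],side((556,300))[0])]
lines=[("side",[40,-50,14],[40,50,14],side((494,185),(497,236))),
("side",[-100,-52,20],[150,-52,20],side((165,165),(720,294))),
("side",[-100,64,20],[150,64,20],side((175,84),(685,211))),
("scene",[40,-50,14],[40,50,14],sc((333,195),(372,250))),
("scene",[-100,52,20],[150,52,20],sc((195,350),(500,200))),
("scene",[-100,-64,20],[150,-64,20],sc((155,266),(555,56)))]
def res(p):
    r=[]
    for c,P,u in pts: r+=list(proj(c,w(p,P))[0]-u)
    for c,A,B,us in lines:
        a,b=proj(c,w(p,[A,B])); d=(b-a)/np.linalg.norm(b-a)
        for u in us: r.append(d[0]*(u-a)[1]-d[1]*(u-a)[0])
    return np.array(r)
s=least_squares(res,[0.5,0,0.09,0.0],loss='soft_l1')
print(np.round(s.x,4),np.degrees(s.x[3]),np.round(res(s.x),2))
np.save("p0.npy",s.x)
for n,P in dict(lane=[76,0,0],button=[76,-83,6],cas=[0,0,0]).items(): print(n,np.round(w(s.x,P),4))
E
python3 fit0.py
cat > ov.py <<'E'
from h import *
import sys
def overlay(par,cam,img,dx=0):
    L=[]
    for y in (-64,-52,52,64): L.append(([-130,y,20],[165,y,20]))
    for a,b in (((-40,-50),(40,-50)),((40,-50),(40,50)),((40,50),(-40,50)),((-40,50),(-40,-50))): L.append(([a[0]+dx,a[1],14],[b[0]+dx,b[1],14]))
    q=[(60,-95),(92,-95),(92,-71),(60,-71)]
    for i in range(4): L.append(([*q[i],6],[*q[(i+1)%4],6]))
    return L
def draw(par,cam,img,box,s,out):
    x0,y0,x1,y1=box
    a=cv2.resize(img[y0:y1,x0:x1],None,fx=s,fy=s,interpolation=cv2.INTER_CUBIC)
    for A,B in overlay(par,cam,img):
        q=(proj(cam,w(par,[A,B]))-[x0,y0]+.5)*s
        cv2.line(a,tuple(map(int,q[0])),tuple(map(int,q[1])),(0,255,0),1)
    cv2.imwrite(out,a)
if __name__=="__main__":
    p=np.load("p0.npy")
    draw(p,"side",cv2.imread("pics/side0.png"),(180,150,380,260),4,"pics/o_si.png")
    draw(p,"scene",cv2.imread("pics/scene0.png"),(150,150,400,285),3.2,"pics/o_sc.png")
E
python3 ov.py
```

```text
[ 0.4871  0.0424  0.0927 -0.0656] -3.7579080646212053 [-0.54  0.73  1.79  0.45  1.47 -1.27  1.94  0.36 -1.19 -0.76  1.93 -2.45
  0.12 -0.68]
lane [[0.5592 0.0376 0.0692]]
button [[ 0.5557 -0.0453  0.0749]]
cas [[0.4871 0.0424 0.0927]]
```

View pics/o_si.png

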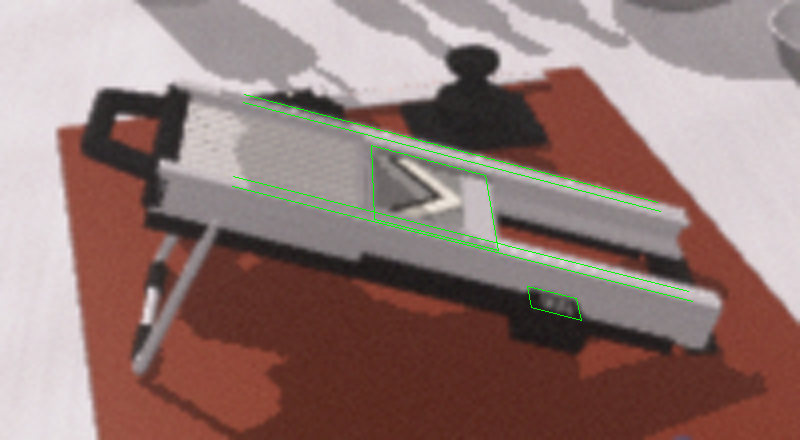

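View pics/o_sc.png

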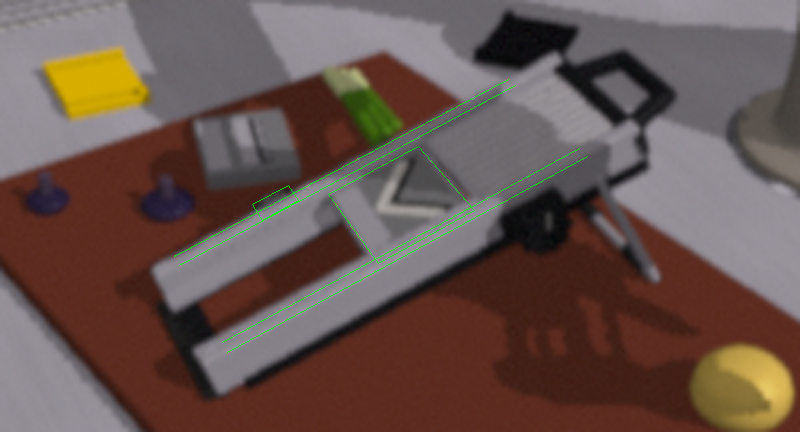

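View pics/wrist0.png

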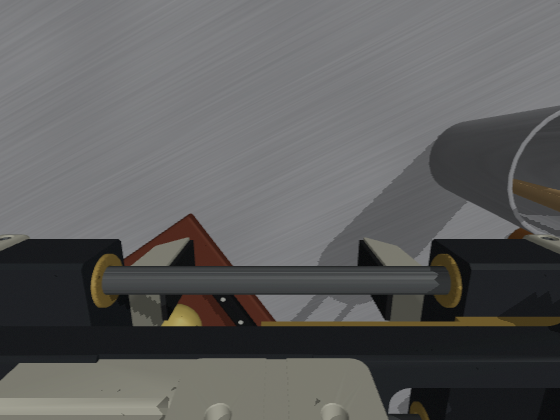

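```bash
cat > plan.py <<'E'
from h import *
from cell import robot
import sys
def plan(goal,yaw,n=None):
    s=robot.observe(); Rt=R.from_euler('xyz',s["tool_rot"]); 
    d=Rt.inv().apply(np.array(goal)-s["tool_pos"])*1000
    rv=(Rt.inv()*R.from_euler('xyz',[np.pi,0,yaw])).as_rotvec()
    print("t",s["time"],"pos",np.round(s["tool_pos"],4),"rot",np.round(s["tool_rot"],4),"open",s["opening"],"F",np.round(s["contact_force"],2))
    print("shift mm (tool)",np.round(d,1),"turn",np.round(rv,4))
if __name__=="__main__":
    p=np.load("p0.npy"); g=w(p,[76,-41.5,6])[0]; print(g); g[2]=0.206; plan(g,p[3]+np.pi/2)
E
python3 plan.py
```

```text
[ 0.55837236 -0.00390329  0.07491165]
t 0.9 pos [0.2287 0.4726 0.2063] rot [ 3.1416e+00 -1.0000e-04  1.1200e+00] open 0.09191529172566755 F [-0.   -0.61 -0.1 ]
shift mm (tool) [-2.853e+02  5.043e+02  3.000e-01] turn [ 0.000e+00 -1.000e-04 -3.852e-01]
```

Call:
{"name": "move_arm", "arguments": {"increments": [[64, -28, 50, 0, 0, 0, 0], [64, -28, 50, 0, 0, 0, 0], [64, -28, 50, 0, 0, 0, 0], [64, -28, 50, 0, 0, 0, 0], [64, -28, 50, 0, 0, 0, 0], [64, -28, 50, 0, 0, 0, 0], [64, -28, 50, 0, 0, 0, 0], [64, -28, 50, 0, 0, 0, 0], [64, -28, 50, 0, 0, 0, 0], [64, 0, 0, 0, 0, 0, -0.128], [64, 0, 0, 0, 0, 0, -0.128], [64, 0, 0, 0, 0, 0, -0.128]]}}

```text
time: 2.4
tool_pos: [0.5352, 0.0362, 0.2064]
tool_rot: [3.137, -0.003, 1.516]
contact_force: [0.3, -0.2, 0.6]
opening: 0.0642
```

```bash
python3 plan.py; python3 - <<'E'
from cell import robot
import cv2,numpy as np,pickle
for c in ["wrist","scene"]:
    r=robot.read_camera(c); cv2.imwrite(f"pics/{c}1.png",r["img"][:,:,::-1]); pickle.dump(r,open(f"{c}1.pkl","wb"))
E
```

```text
[ 0.55837236 -0.00390329  0.07491165]
t 2.4 pos [0.5352 0.0362 0.2064] rot [ 3.1369e+00 -2.8000e-03  1.5162e+00] open 0.06416124471881522 F [ 0.33 -0.16  0.63]
shift mm (tool) [-38.8  25.3   0.5] turn [ 0.0047 -0.0028  0.011 ]
```

View pics/wrist1.png

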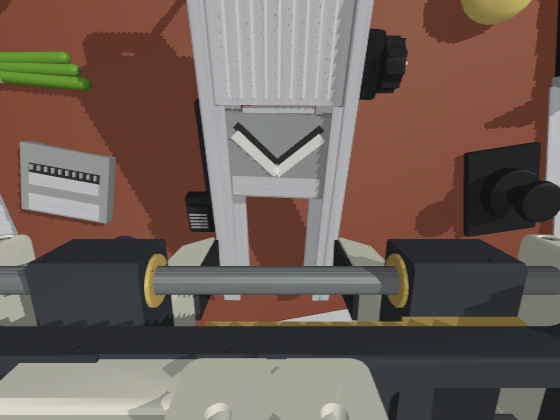

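View pics/scene1.png

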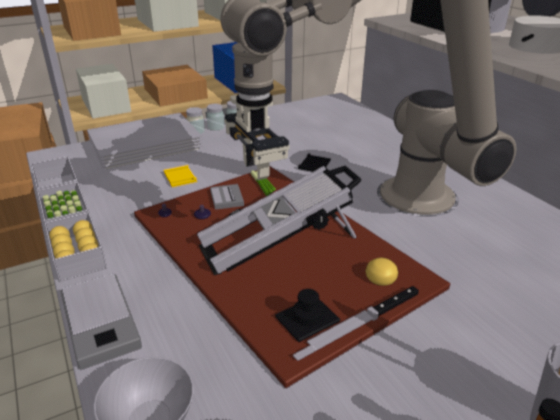

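```bash
cat >> h.py <<'E'
import pickle,os
def addcam(name):
    r=pickle.load(open(name+".pkl","rb")); CAM[name]=(r["fx"],r["cx"],r["cy"],r["T"])
E
cat > o2.py <<'E'
from ov import *
addcam("wrist1")
img=cv2.imread("pics/wrist1.png"); b=(170,90,370,240)
cv2.imwrite("pics/w1c.png",cv2.resize(img[b[1]:b[3],b[0]:b[2]],None,fx=4,fy=4,interpolation=cv2.INTER_CUBIC))
draw(np.load("p0.npy"),"wrist1",img,b,4,"pics/w1o.png")
E
python3 o2.py
```

```text
(no output)
```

View pics/w1c.png

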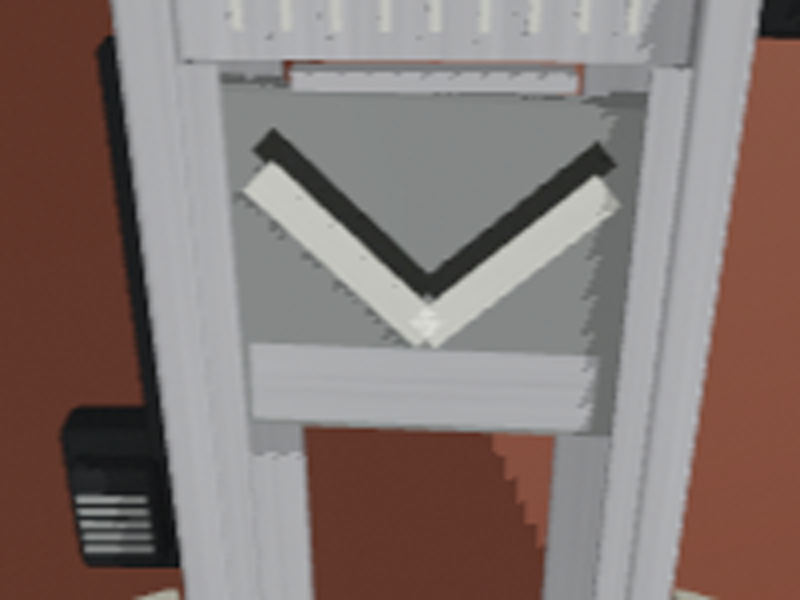

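View pics/w1o.png

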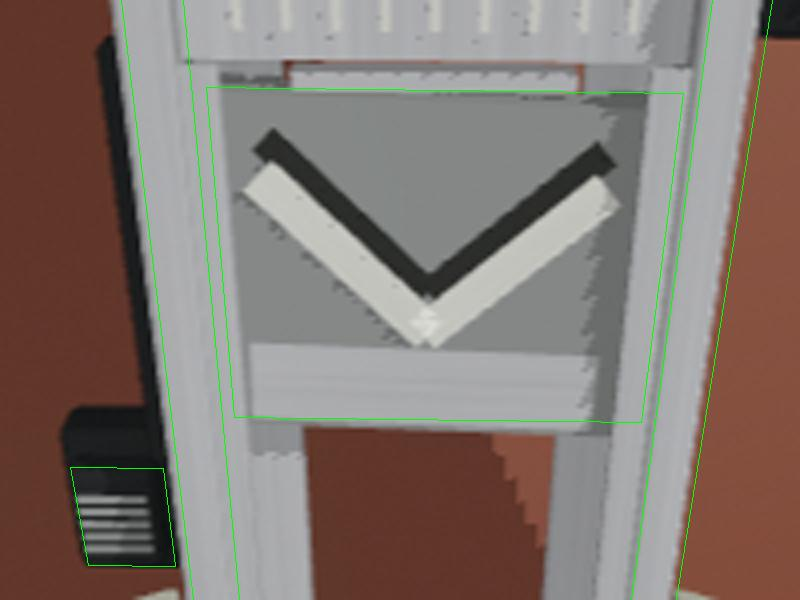

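```bash
sed -e 's/^def res/addcam("wrist1")\nwr=lambda *p:cr(p,4,170,90)\npts.append(("wrist1",[76,-83,6],wr((117,515))[0]))\nlines+=[("wrist1",[40,-50,14],[40,50,14],wr((255,418),(590,432))),("wrist1",[-100,-64,20],[150,-64,20],wr((113,0),(185,590))),("wrist1",[-100,64,20],[150,64,20],wr((757,0),(680,590)))]\ndef res/' -e 's/p0.npy/p1.npy/' fit0.py > fit1.py; python3 fit1.py; sed -i 's/p0/p1/' o2.py plan.py; python3 o2.py; python3 plan.py
```

```text
[ 0.4872  0.0405  0.0926 -0.0637] -3.649637120624309 [-0.33  1.14  0.29  0.95  1.76  0.37  1.04 -1.55  1.56  0.11 -1.3  -0.82
  1.54 -2.95 -0.23 -1.17 -0.15  2.6  -0.17  0.09  1.26 -2.14]
lane [[0.5593 0.0359 0.0691]]
button [[ 0.5559 -0.047   0.0748]]
cas [[0.4872 0.0405 0.0926]]
[ 0.55850705 -0.0055969   0.07478835]
t 2.5 pos [0.5352 0.0364 0.2065] rot [ 3.1368e+00 -2.8000e-03  1.5132e+00] open 0.06440192236616302 F [0.4  0.23 0.43]
shift mm (tool) [-40.6  25.7   0.5] turn [ 0.0048 -0.0028  0.0061]
```

View pics/w1o.png

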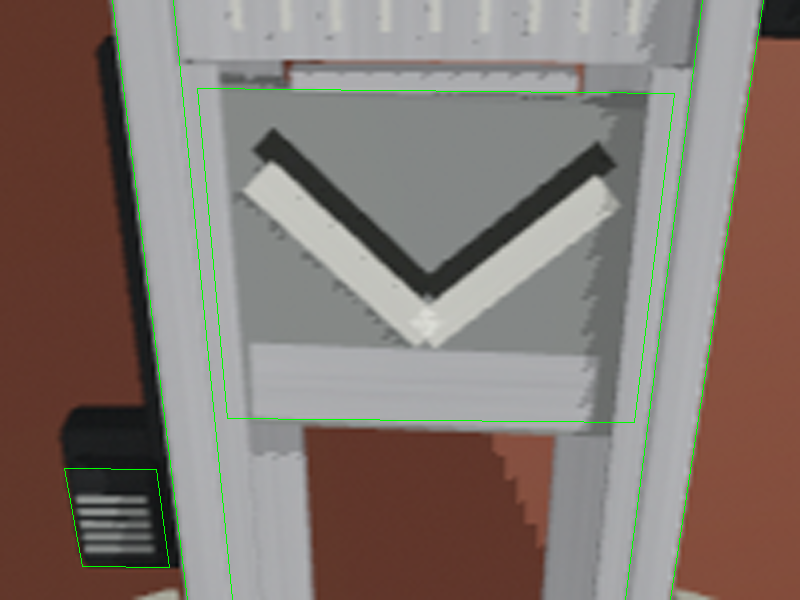

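Call:
{"name": "move_arm", "arguments": {"increments": [[64, -20, 13, 0, 0.005, -0.003, 0.006], [64, -20, 13, 0, 0, 0, 0], [64, 0, 0, 35, 0, 0, 0], [64, 0, 0, 35, 0, 0, 0], [64, 0, 0, 20, 0, 0, 0], [64, 0, 0, 0, 0, 0, 0]]}}

```text
time: 3.25
tool_pos: [0.564, -0.0138, 0.1143]
tool_rot: [3.138, 0.002, 1.494]
contact_force: [0.5, 0.1, 1.0]
opening: 0.0636
```

```bash
python3 plan.py; python3 - <<'E'
from cell import robot
import cv2,numpy as np,pickle
for c,b in [("wrist",(150,90,410,300)),("side",(230,120,360,250))]:
    r=robot.read_camera(c); i=np.ascontiguousarray(r["img"][:,:,::-1]); cv2.imwrite(f"pics/{c}2.png",i); pickle.dump(r,open(f"{c}2.pkl","wb"))
    a=i[b[1]:b[3],b[0]:b[2]];s=min(780/a.shape[1],590/a.shape[0]);cv2.imwrite(f"pics/{c}2c.png",cv2.resize(a,None,fx=s,fy=s,interpolation=cv2.INTER_CUBIC))
E
```

```text
[ 0.55850705 -0.0055969   0.07478835]
t 3.25 pos [ 0.564  -0.0138  0.1143] rot [3.1383e+00 1.9000e-03 1.4942e+00] open 0.06363713424058604 F [0.55 0.06 1.  ]
shift mm (tool) [  7.6  -5.8 -91.7] turn [ 0.0032  0.0019 -0.0129]
```

View pics/wrist2c.png

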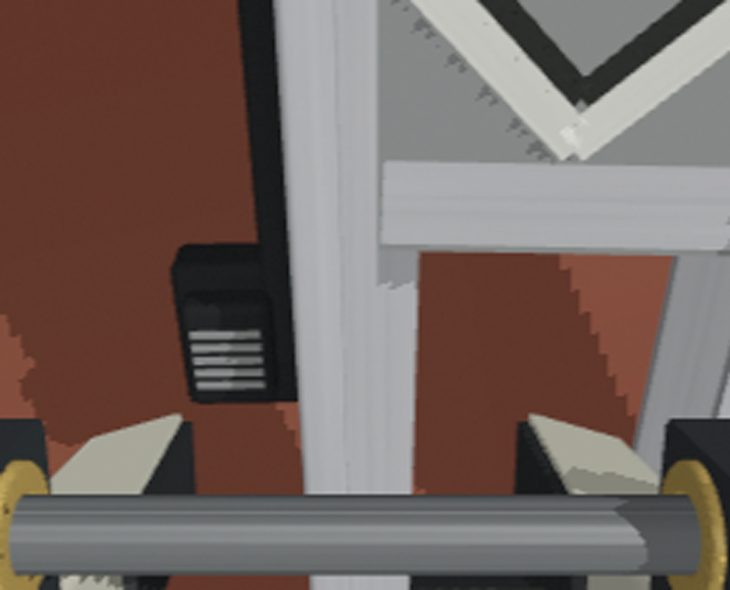

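View pics/side2c.png

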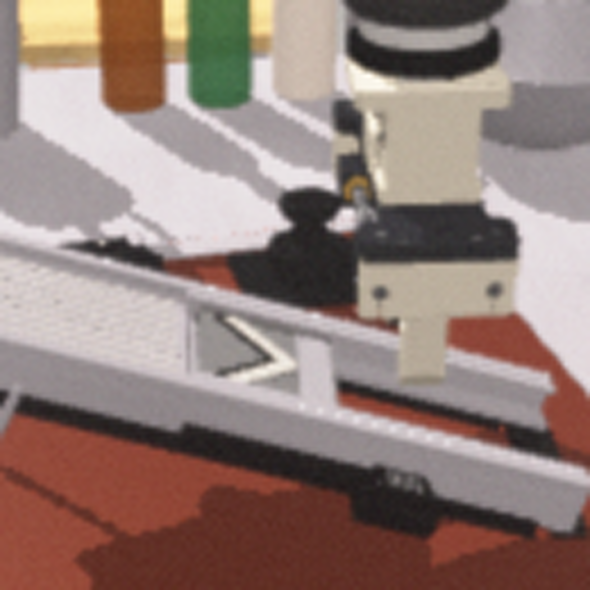

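Call:
{"name": "move_arm", "arguments": {"increments": [[64, 7.5, -5.8, 10, 0.003, 0.002, -0.013], [64, 0, 0, 0, 0, 0, 0]]}}

```text
time: 3.6
tool_pos: [0.5607, -0.0056, 0.1073]
tool_rot: [3.135, 0.0, 1.508]
contact_force: [0.6, 0.4, 0.6]
opening: 0.0639
```

```bash
python3 plan.py
```

```text
[ 0.55850705 -0.0055969   0.07478835]
t 3.6 pos [ 0.5607 -0.0056  0.1073] rot [3.1349e+00 2.0000e-04 1.5080e+00] open 0.06389435882130849 F [0.59 0.42 0.57]
shift mm (tool) [ -0.1  -1.5 -98.7] turn [0.0067 0.0002 0.0009]
```

Call:
{"name": "move_arm", "arguments": {"increments": [[64, 0, -2, 12, 0.006, 0, 0], [64, 0, 0, 9, 0, 0, 0], [64, 0, 0, 0, 0, 0, 0]]}}

```text
time: 3.98
tool_pos: [0.5589, -0.0053, 0.0854]
tool_rot: [3.14, 0.0, 1.509]
contact_force: [0.4, -0.1, -0.8]
opening: 0.0639
```

```bash
python3 plan.py; python3 - <<'E'
from cell import robot
import cv2,numpy as np,pickle
for c,b in [("wrist",(150,90,410,300)),("side",(230,120,360,250))]:
    r=robot.read_camera(c); i=np.ascontiguousarray(r["img"][:,:,::-1]); cv2.imwrite(f"pics/{c}3.png",i)
    a=i[b[1]:b[3],b[0]:b[2]];s=min(780/a.shape[1],590/a.shape[0]);cv2.imwrite(f"pics/{c}3c.png",cv2.resize(a,None,fx=s,fy=s,interpolation=cv2.INTER_CUBIC))
E
```

```text
[ 0.55850705 -0.0055969   0.07478835]
t 3.975 pos [ 0.5589 -0.0053  0.0854] rot [3.1401e+00 4.0000e-04 1.5086e+00] open 0.06385491470464244 F [ 0.36 -0.14 -0.76]
shift mm (tool) [  -0.4   -0.2 -120.6] turn [0.0015 0.0004 0.0015]
```

View pics/wrist3c.png

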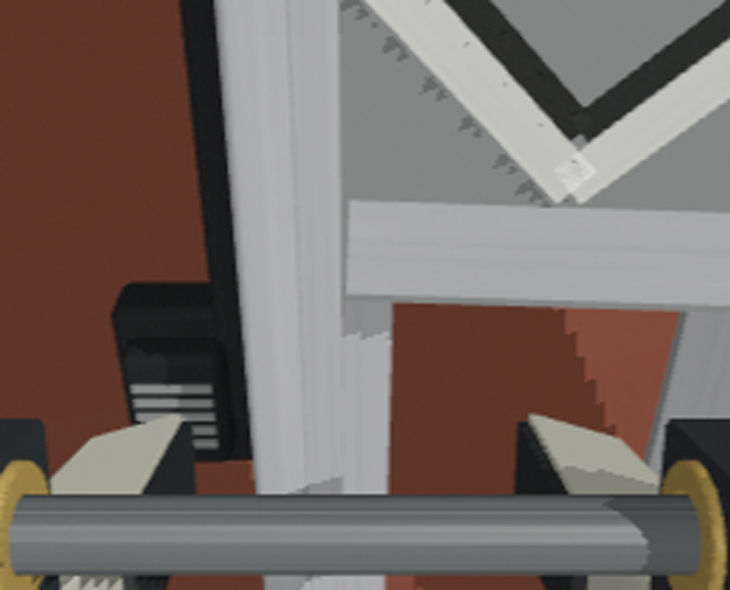

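View pics/side3c.png

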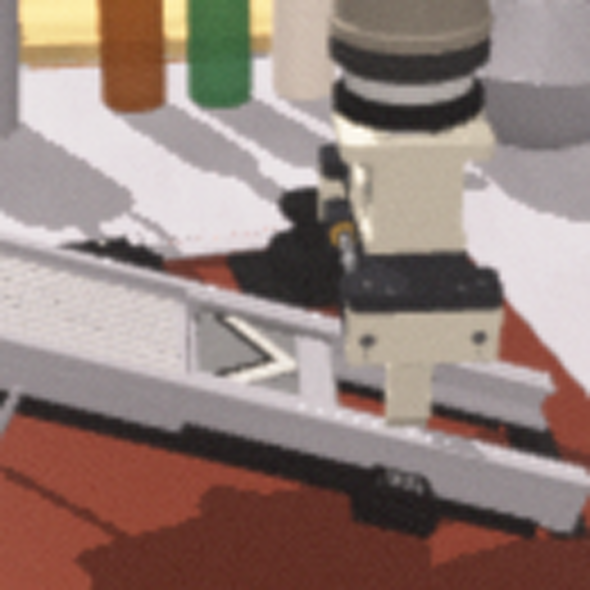

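```bash
python3 - <<'E'
from h import *
s=590/130
T=np.array([.5589,-.0053,.0854]); x=np.array([np.cos(1.5086),np.sin(1.5086),0])
for n,d in [("tcp",0),("+in",.032),("-in",-.032),("-out",-.051),("-41",-.0415)]:
    print(n,(proj("side",T+d*x)-[230,120]+.5)*s)
p=np.load("p1.npy")
print((proj("side",w(p,[76,-83,6]))-[230,120]+.5)*s)
E
python3 - <<'E'
import cv2
a=cv2.imread("pics/side3.png")[170:240,270:370];cv2.imwrite("pics/side3d.png",cv2.resize(a,None,fx=8,fy=8,interpolation=cv2.INTER_CUBIC))
E
```

```text
tcp [[395.40536111 425.18591451]]
+in [[388.88430194 396.30036937]]
-in [[402.30130832 455.73205571]]
-out [[406.58660725 474.71412477]]
-41 [[404.42551612 465.14140143]]
[[403.01123428 482.28481228]]
```

View pics/side3d.png

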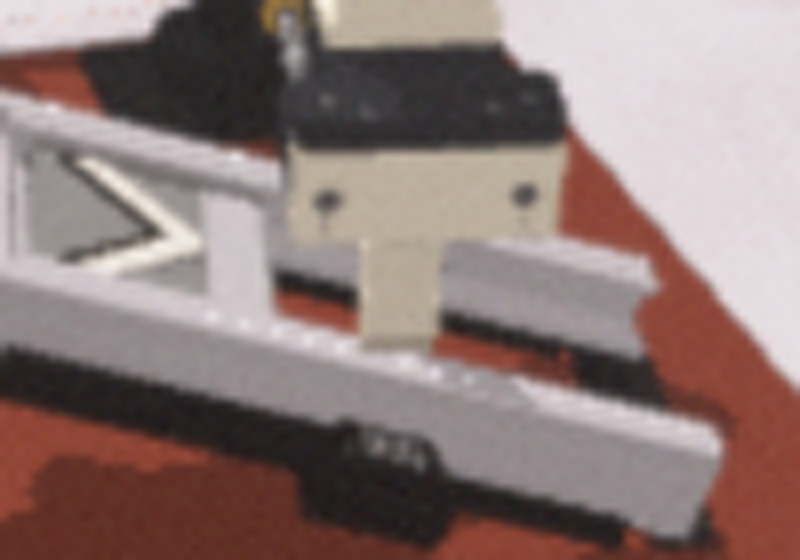

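```bash
python3 - <<'E'
from h import *
from cell import robot
r=robot.read_camera("wrist"); T=r["T"]; CAM["wrist"]=(r["fx"],r["cx"],r["cy"],T)
q=robot.read_camera("scene")
s=robot.observe(); Rt=R.from_euler('xyz',s["tool_rot"]).as_matrix(); t=s["tool_pos"]
print("cam in tool",np.round(Rt.T@(T[:3,3]-t),4)); print(np.round(Rt.T@T[:3,:3],3))
i=np.ascontiguousarray(r["img"][:,:,::-1]); j=np.ascontiguousarray(q["img"][:,:,::-1])
cols=[(0,255,0),(0,0,255)]
for z,c in ((0,(0,255,0)),(-.04,(255,0,255))):
  for sx in(-1,1):
    for y in(-.0095,.0095):
        P=t+Rt@[sx*.032,y,z]
        u=proj("wrist",P)[0]; cv2.circle(i,(int(round(u[0])),int(round(u[1]))),3,c,-1); print(z,sx,y,u)
b=(200,80,360,220);k=5
a=cv2.resize(j[b[1]:b[3],b[0]:b[2]],None,fx=k,fy=k,interpolation=cv2.INTER_CUBIC)
j2=a.copy()
for sx in(-1,1):
  for d in (.032,.051):
    u=(proj("scene",t+Rt@[sx*d,0,0])[0]-[b[0],b[1]]+.5)*k; cv2.circle(j2,tuple(map(int,u)),3,(0,255,0),-1)
cv2.imwrite("pics/w3p.png",i); cv2.imwrite("pics/s3p.png",j2)
E
```

```text
cam in tool [-0.0004 -0.0685 -0.1784]
[[ 1.     0.001  0.001]
 [-0.001  0.967  0.254]
 [-0.    -0.254  0.967]]
0 -1 -0.0095 [224.68282229 228.21395263]
0 -1 0.0095 [225.94694563 256.67453812]
0 1 -0.0095 [328.03954394 228.27377419]
0 1 0.0095 [326.70594502 256.72677247]
-0.04 -1 -0.0095 [211.41420937 253.79335639]
-0.04 -1 0.0095 [213.41402691 288.61339931]
-0.04 1 -0.0095 [341.63000414 253.86165525]
-0.04 1 0.0095 [339.53329987 288.67023339]
```

View pics/w3p.png

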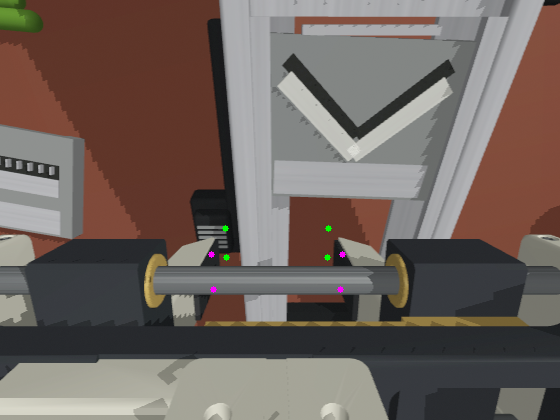

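View pics/s3p.png

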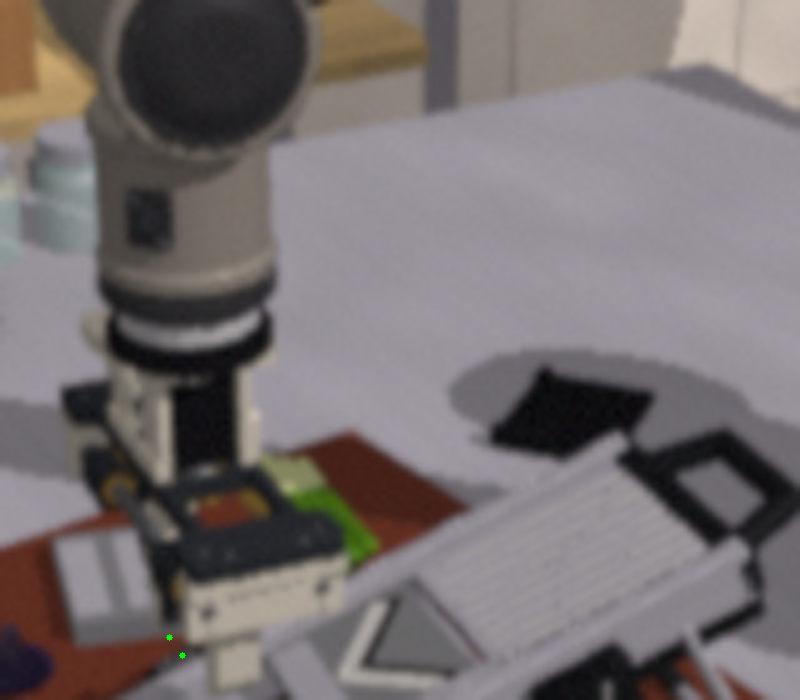

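Call:
{"name": "move_arm", "arguments": {"increments": [[64, 0, 0, 4, 0, 0, 0], [64, 0, 0, 3, 0, 0, 0], [64, 0, 0, 0, 0, 0, 0]]}}

```text
time: 4.55
tool_pos: [0.56, -0.0055, 0.0795]
tool_rot: [3.137, 0.001, 1.509]
contact_force: [1.0, -0.4, 0.0]
opening: 0.0639
```

Call:
{"name": "move_arm", "arguments": {"increments": [[64, 0, 0, 3, 0, 0, 0], [64, 0, 0, 0, 0, 0, 0]]}}

```text
time: 4.8
tool_pos: [0.56, -0.0055, 0.0763]
tool_rot: [3.137, 0.001, 1.508]
contact_force: [-0.4, -0.0, -0.9]
opening: 0.0639
```

Call:
{"name": "move_arm", "arguments": {"increments": [[64, 0, 0, 3, 0, 0, 0], [64, 0, 0, 0, 0, 0, 0]]}}

```text
time: 5.05
tool_pos: [0.56, -0.0055, 0.0731]
tool_rot: [3.137, 0.001, 1.508]
contact_force: [0.2, 0.7, 0.4]
opening: 0.0637
```

```bash
python3 plan.py; python3 - <<'E'
from cell import robot
import cv2,numpy as np,pickle
for c,b in [("wrist",(150,90,410,300)),("side",(270,160,370,240))]:
    r=robot.read_camera(c); i=np.ascontiguousarray(r["img"][:,:,::-1]); cv2.imwrite(f"pics/{c}4.png",i)
    a=i[b[1]:b[3],b[0]:b[2]];s=min(780/a.shape[1],590/a.shape[0]);cv2.imwrite(f"pics/{c}4c.png",cv2.resize(a,None,fx=s,fy=s,interpolation=cv2.INTER_CUBIC))
E
```

```text
[ 0.55850705 -0.0055969   0.07478835]
t 5.05 pos [ 0.56   -0.0055  0.0731] rot [3.1370e+00 7.0000e-04 1.5085e+00] open 0.06368689651372553 F [0.21 0.73 0.38]
shift mm (tool) [  -0.3   -0.9 -132.9] turn [0.0045 0.0007 0.0014]
```

View pics/wrist4c.png

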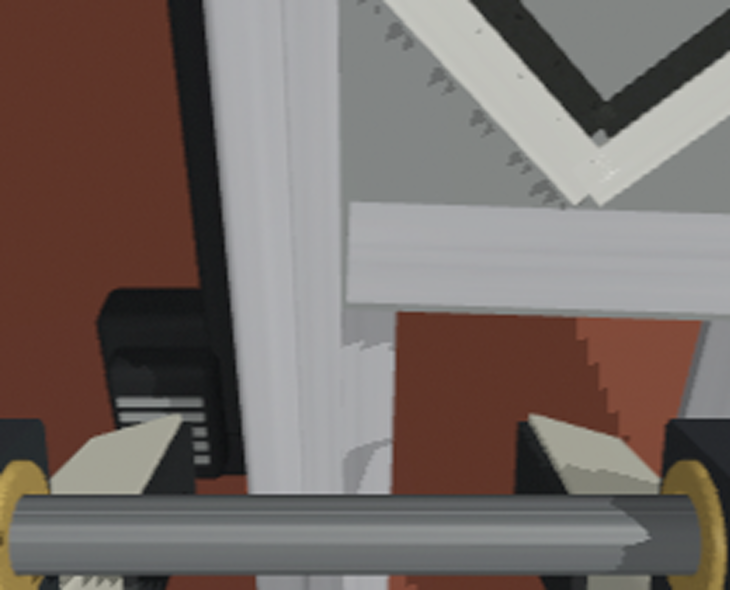

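View pics/side4c.png

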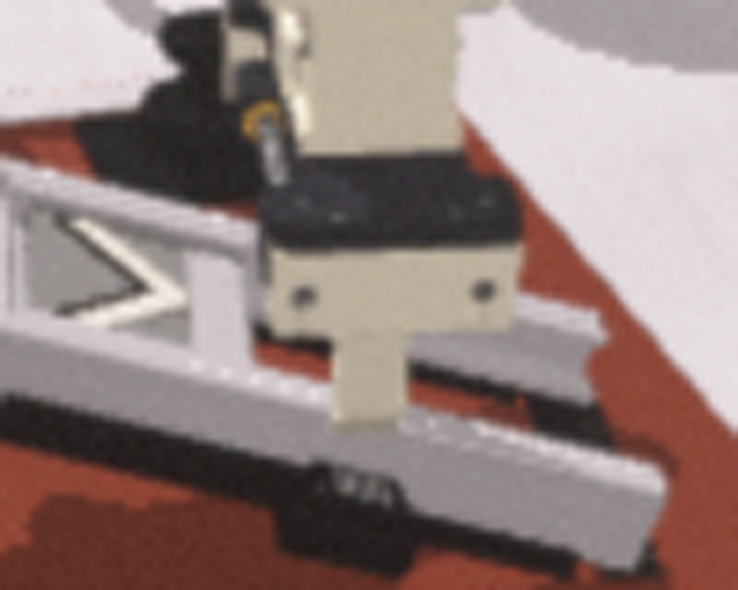

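Call:
{"name": "move_arm", "arguments": {"increments": [[64, 0, 0, -3, 0.155, 0, 0], [64, 0, 0, -3, 0.155, 0, 0], [64, 0, 0, 0, 0, 0, 0]]}}

```text
time: 5.52
tool_pos: [0.5588, -0.0053, 0.079]
tool_rot: [-2.826, 0.001, 1.508]
contact_force: [0.3, 0.2, -0.2]
opening: 0.0638
```

```bash
cat > plan2.py <<'E'
from h import *
from cell import robot
p=np.load("p1.npy"); s=robot.observe(); Rt=R.from_euler('xyz',s["tool_rot"])
D=R.from_matrix(RS(p[3])@np.array([[0,1,0],[1,0,0],[0,0,-1]]).astype(float))
print("t",s["time"],"TCP slide",np.round((s["tool_pos"]-p[:3])@RS(p[3])*1000,1),"F slide",np.round(s["contact_force"]@RS(p[3]),2),"open",round(s["opening"],4))
d=Rt.inv().apply(w(p,[76,-41.5,-17])[0]-s["tool_pos"])*1000
print("shift",np.round(d,1),"turn",np.round((Rt.inv()*D).as_rotvec(),4))
E
python3 plan2.py;  python3 - <<'E'
from cell import robot
import cv2,numpy as np,pickle
for c,b in [("wrist",(150,90,410,300)),("side",(270,160,370,240))]:
    r=robot.read_camera(c); i=np.ascontiguousarray(r["img"][:,:,::-1]); cv2.imwrite(f"pics/{c}5.png",i)
    a=i[b[1]:b[3],b[0]:b[2]];s=min(780/a.shape[1],590/a.shape[0]);cv2.imwrite(f"pics/{c}5c.png",cv2.resize(a,None,fx=s,fy=s,interpolation=cv2.INTER_CUBIC))
E
```

```text
t 5.525 TCP slide [ 75.  -41.2  10.1] F slide [ 0.29  0.17 -0.1 ] open 0.0638
shift [-0.3  1.  27.1] turn [-0.001   0.0011  0.001 ]
```

View pics/wrist5c.png

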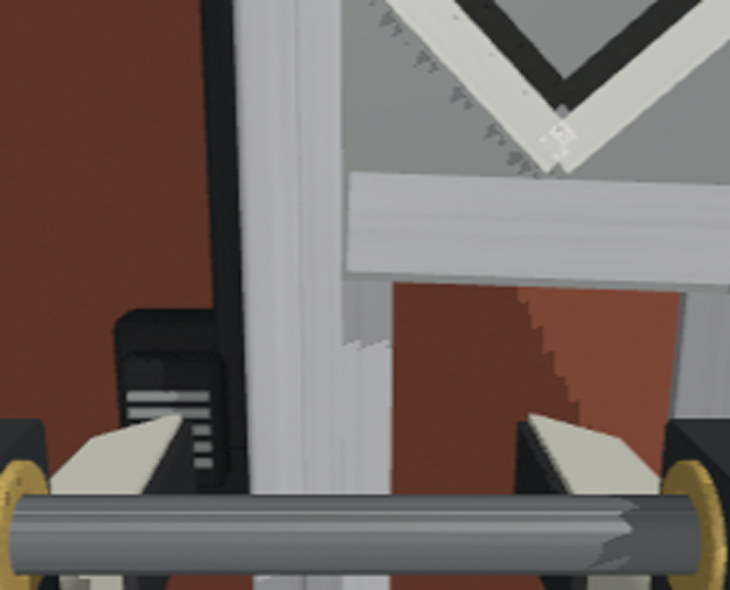

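View pics/side5c.png

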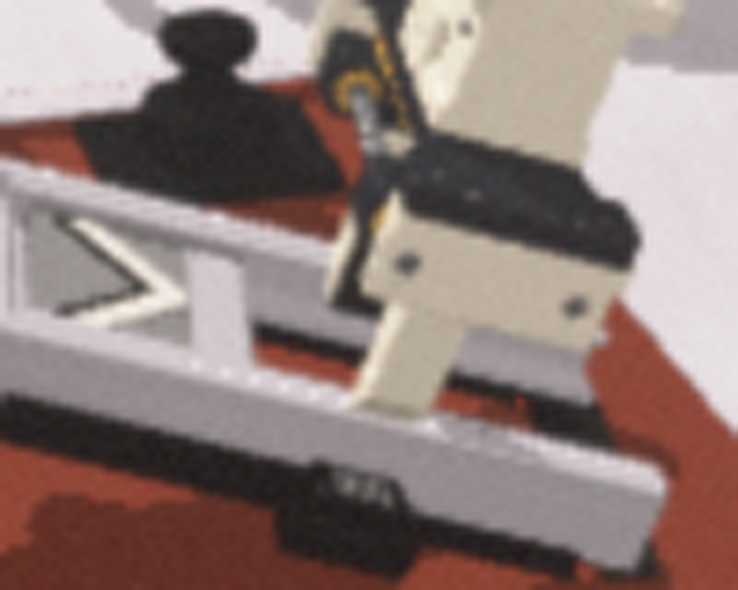

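Call:
{"name": "move_arm", "arguments": {"increments": [[64, 0, 1, 9, 0, 0, 0], [64, 0, 0, 8, 0, 0, 0], [64, 0, 0, 0, 0, 0, 0]]}}

```text
time: 6.0
tool_pos: [0.5516, -0.0045, 0.0641]
tool_rot: [-2.833, 0.001, 1.509]
contact_force: [-0.1, -0.1, -0.2]
opening: 0.0639
```

```bash
python3 plan2.py;  python3 - <<'E'
from cell import robot
import cv2,numpy as np,pickle
for c,b in [("wrist",(150,90,410,300)),("side",(270,160,370,240))]:
    r=robot.read_camera(c); i=np.ascontiguousarray(r["img"][:,:,::-1]); cv2.imwrite(f"pics/{c}6.png",i)
    a=i[b[1]:b[3],b[0]:b[2]];s=min(780/a.shape[1],590/a.shape[0]);cv2.imwrite(f"pics/{c}6c.png",cv2.resize(a,None,fx=s,fy=s,interpolation=cv2.INTER_CUBIC))
E
```

```text
t 6.0 TCP slide [ 72.7 -40.9  -6.3] F slide [-0.05 -0.1  -0.26] open 0.0639
shift [-0.6  3.2 10.7] turn [0.0059 0.0011 0.0013]
```

View pics/wrist6c.png

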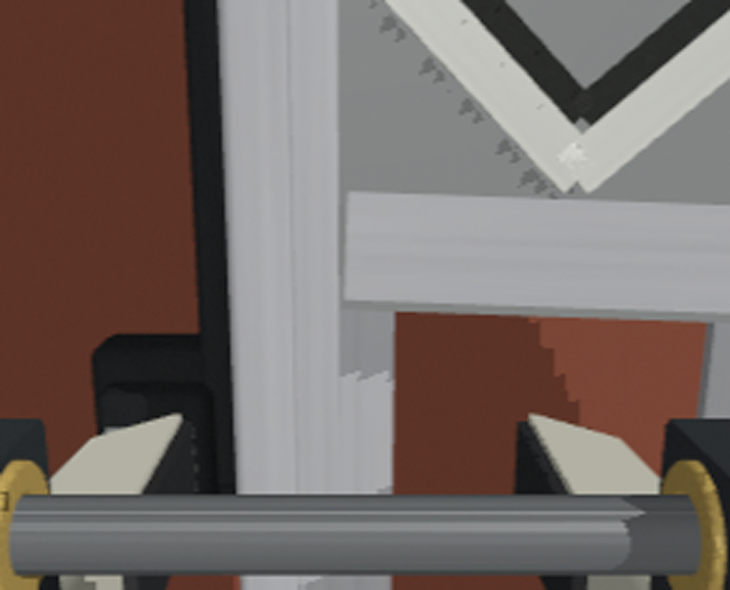

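View pics/side6c.png

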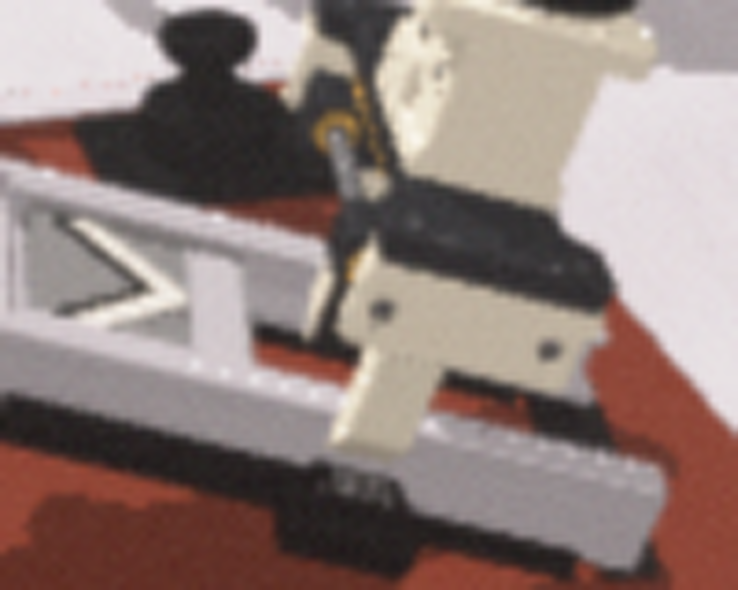

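Call:
{"name": "move_arm", "arguments": {"increments": [[64, -0.5, 3, 4, 0.006, 0, 0], [64, 0, 0, 3, 0, 0, 0], [64, 0, 0, 0, 0, 0, 0]]}}

```text
time: 6.48
tool_pos: [0.5537, -0.0054, 0.057]
tool_rot: [-2.83, 0.001, 1.509]
contact_force: [0.5, -0.7, 1.6]
opening: 0.0641
```

```bash
python3 plan2.py
```

```text
t 6.475 TCP slide [ 76.9 -41.6 -12.4] F slide [-0.01 -0.7   1.73] open 0.0641
shift [ 0.1 -1.   4.6] turn [0.0022 0.0013 0.0011]
```

Call:
{"name": "move_arm", "arguments": {"increments": [[64, 0, 0, 2, 0, 0, 0], [64, 0, 0, 0, 0, 0, 0]]}}

```text
time: 6.72
tool_pos: [0.5532, -0.0053, 0.0554]
tool_rot: [-2.83, 0.001, 1.509]
contact_force: [1.2, 1.3, 1.4]
opening: 0.0642
```

```bash
python3 plan2.py
```

```text
t 6.725 TCP slide [ 77.  -41.6 -14.1] F slide [0.61 1.41 1.71] open 0.0642
shift [ 0.1 -1.   2.9] turn [0.0026 0.0014 0.0011]
```

Call:
{"name": "move_arm", "arguments": {"increments": [[64, 0, 0, 2, 0, 0, 0], [64, 0, 0, 0, 0, 0, 0]]}}

```text
time: 6.98
tool_pos: [0.5529, -0.0054, 0.0538]
tool_rot: [-2.831, 0.001, 1.509]
contact_force: [0.9, 0.6, 3.4]
opening: 0.0642
```

```bash
python3 plan2.py;  python3 - <<'E'
from cell import robot
import cv2,numpy as np,pickle
for c,b in [("side",(270,160,370,240))]:
    r=robot.read_camera(c); i=np.ascontiguousarray(r["img"][:,:,::-1]); cv2.imwrite(f"pics/{c}7.png",i)
    a=i[b[1]:b[3],b[0]:b[2]];s=min(780/a.shape[1],590/a.shape[0]);cv2.imwrite(f"pics/{c}7c.png",cv2.resize(a,None,fx=s,fy=s,interpolation=cv2.INTER_CUBIC))
E
```

```text
t 6.975 TCP slide [ 77.2 -41.6 -15.7] F slide [-0.21  0.7   3.52] open 0.0642
shift [ 0.1 -1.2  1.3] turn [0.0037 0.0016 0.001 ]
```

View pics/side7c.png

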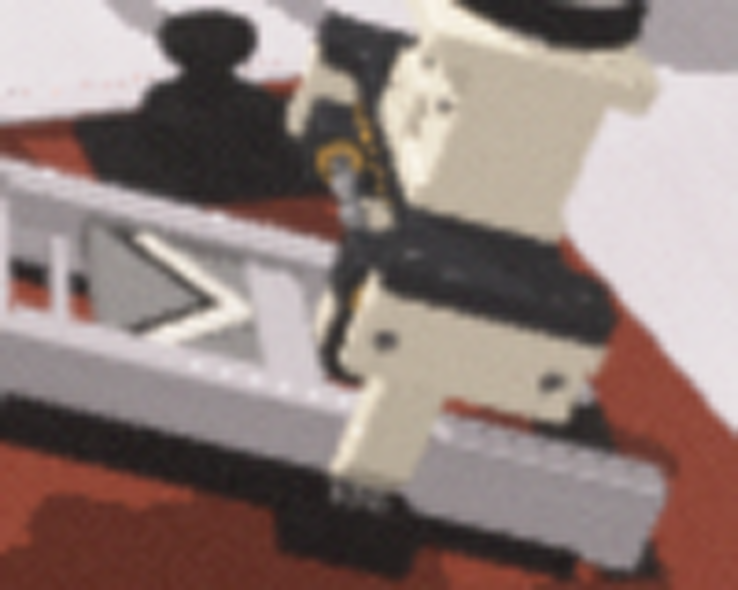

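Call:
{"name": "move_arm", "arguments": {"increments": [[64, 0, 0, 0, 0, 0, 0], [64, 0, 0, 0, 0, 0, 0], [64, 0, 0, 0, 0, 0, 0], [64, 0, 0, 0, 0, 0, 0]]}}

```text
time: 7.52
tool_pos: [0.553, -0.0054, 0.0541]
tool_rot: [-2.831, 0.001, 1.508]
contact_force: [0.0, -0.2, 2.8]
opening: 0.0643
```

```bash
python3 plan2.py;  python3 - <<'E'
from cell import robot
import cv2,numpy as np,pickle
from h import *
for c,b in [("wrist",(150,90,410,300)),("side",(270,160,370,240))]:
    r=robot.read_camera(c); i=np.ascontiguousarray(r["img"][:,:,::-1]); cv2.imwrite(f"pics/{c}8.png",i); pickle.dump(r,open(f"{c}8.pkl","wb"))
    a=i[b[1]:b[3],b[0]:b[2]];s=min(780/a.shape[1],590/a.shape[0]);a=cv2.resize(a,None,fx=s,fy=s,interpolation=cv2.INTER_CUBIC)
    CAM[c]=(r["fx"],r["cx"],r["cy"],r["T"]); p=np.load("p1.npy")
    for x in (40,56,66):
        q=(proj(c,w(p,[[x,-50,14],[x,50,14]]))-[b[0],b[1]]+.5)*s; cv2.line(a,tuple(map(int,q[0])),tuple(map(int,q[1])),(0,255,0),1)
    cv2.imwrite(f"pics/{c}8c.png",a)
E
```

```text
t 7.525 TCP slide [ 77.2 -41.6 -15.4] F slide [-0.82 -0.18  2.71] open 0.0643
shift [ 0.1 -1.2  1.6] turn [0.0039 0.0016 0.0009]
```

View pics/wrist8c.png

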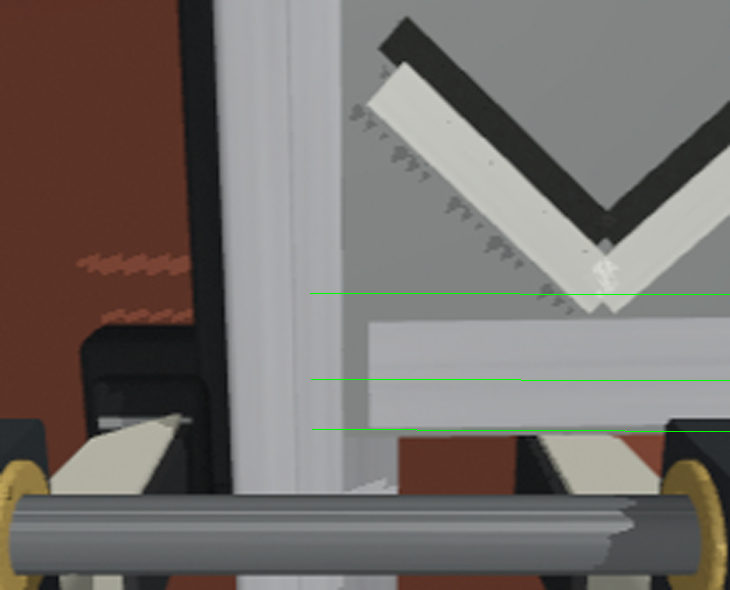

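View pics/side8c.png

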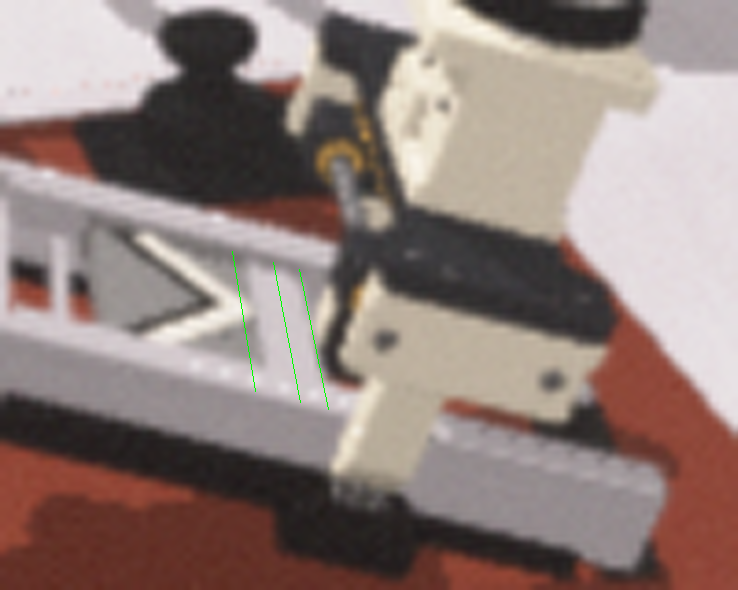

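Call:
{"name": "move_arm", "arguments": {"increments": [[64, 0, -1.5, 0.7, 0, 0, 0], [64, 0, 0, 0, 0, 0, 0], [64, 0, 0, 0, 0, 0, 0], [64, 0, 0, 0, 0, 0, 0]]}}

```text
time: 8.12
tool_pos: [0.5527, -0.0054, 0.054]
tool_rot: [-2.835, 0.001, 1.509]
contact_force: [1.3, 0.7, 2.9]
opening: 0.0644
```

```bash
python3 plan2.py;  python3 - <<'E'
from cell import robot
import cv2,numpy as np
from h import *
F=[]
for k in range(6):
  for c,b in [("wrist",(150,90,410,300))]:
    r=robot.read_camera(c); F.append(robot.observe()["contact_force"]@RS(np.load("p1.npy")[3]))
    if k not in(0,5): continue
    i=np.ascontiguousarray(r["img"][:,:,::-1]);
    a=i[b[1]:b[3],b[0]:b[2]];s=min(780/a.shape[1],590/a.shape[0]);a=cv2.resize(a,None,fx=s,fy=s,interpolation=cv2.INTER_CUBIC)
    if k: print("diff",np.abs(a.astype(int)-old).mean())
    old=a.astype(int)
    CAM[c]=(r["fx"],r["cx"],r["cy"],r["T"]); p=np.load("p1.npy")
    for x in (60,66):
        q=(proj(c,w(p,[[x,-50,14],[x,50,14]]))-[b[0],b[1]]+.5)*s; cv2.line(a,tuple(map(int,q[0])),tuple(map(int,q[1])),(0,255,0),1)
    cv2.imwrite(f"pics/{c}9c.png",a)
print(np.round(F,2).tolist(),np.mean(F,0)); r=robot.read_camera("scene"); cv2.imwrite("pics/scene9.png",r["img"][:,:,::-1]); print(np.abs(robot.observe()["qvel"]).max())
E
```

```text
t 8.125 TCP slide [ 76.8 -41.7 -15.6] F slide [0.26 0.75 3.14] open 0.0644
shift [ 0.2 -0.9  1.4] turn [0.0073 0.0017 0.0011]
diff 0.3935647395712406
[[0.49, 0.79, 2.78], [-0.1, -0.05, 3.56], [1.52, -0.44, 3.05], [0.8, 0.17, 3.04], [0.05, 0.27, 3.12], [0.06, 0.75, 2.65]] [0.47202049 0.24977297 3.03353253]
0.0010834746298393127
```

View pics/wrist9c.png

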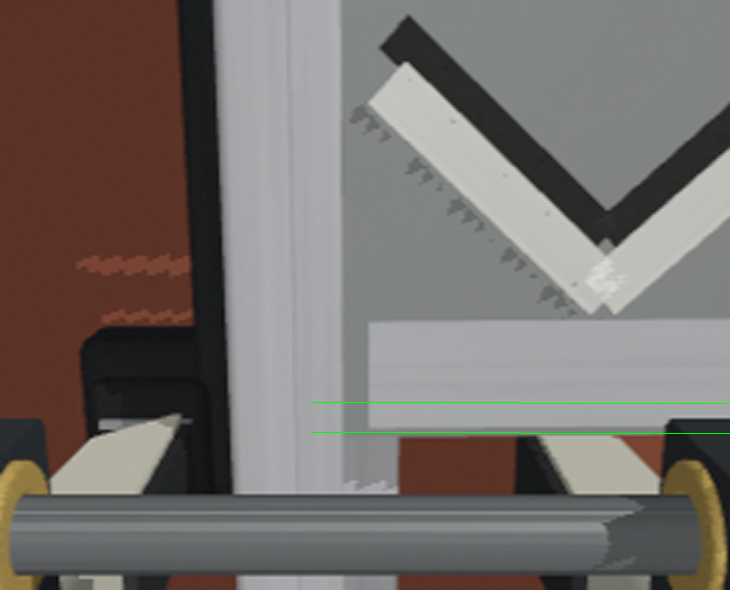

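View pics/scene9.png

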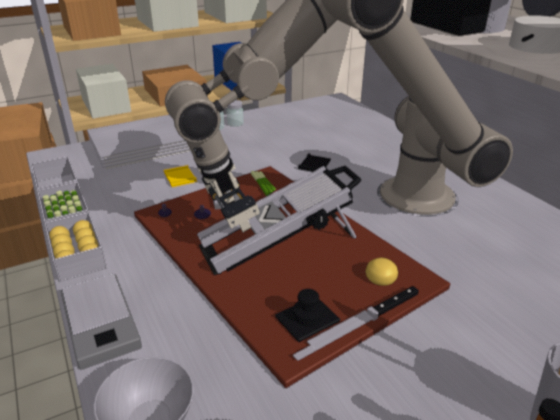

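```bash
python3 -c "
from cell import robot
print(robot.hand_in())"
```

```text
the job is handed in; nothing more can be done
None
```

The job is handed in at about 8.5 s. The cassette popped out and is stopped on the rails by the lane finger while the other finger still presses the eject button.

**What I did:** I fitted the slide's pose from the three cameras. The grey cassette seated in the slide was the target; I left the black, yellow and toothed ones alone. I tilted the tool square to the deck with a 64 mm opening, so one finger was over the button and the other in the open lane. I then lowered it along the tool axis until the latch let go, and finally nudged the fingers about 0.5 mm uphill so the cassette bears on the finger.

**Last checks:**
- **Position:** the cassette's leading edge is at about x = 66 mm, so it sits about 26 mm out of its seat and looks flat on the rails.
- **At rest:** the wrist pictures taken 0.3 s apart show no change, and the fastest joint speed was about 0.001 rad/s.
- **Forces:** about 3.0 N on the button and about 0.5 N downhill on the tool. Single readings vary by about 1 N, so the downhill value is only a rough average of six readings.
- **Bystanders:** everything else looks unmoved in the scene picture; I did not measure it.

**What disagreed:** in the pictures the fingertips stood about 20 mm short of the stated tool point, so I found the button by force rather than by the stated tip height. The button travel of about 4 mm is inferred from the latch letting go, not measured.

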